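Reverse the ratchet on a bench screw press and press a bush home

TASK

The ratchet wrench on top of the small screw press is still set to unwind. Flip the little reversing lever on its head across to the other side, swing the handle back anticlockwise (seen from above) a good way and feel that it free-wheels without turning the hub, then pull it clockwise, stroke after stroke, until the collar of the bush is seated fully home on the housing. Stop when the handle has clearly stiffened, because forcing it on bruises the bush; never wind the ram back up; leave the other things on the bench alone, and let go of the handle.

Things in the scene. Friction and masses are not known exactly. Their poses are not given: they have to be found in the camera images.
- press: grey C-frame bench press, bolted down, 185x115 mm base, 182 mm high. Origin: under the base on the vertical spindle axis; its z up, its -x the open front where the handle is. Column behind the spindle (+x). In it a dark three-lugged housing 35 mm high with a brass bush started in its bore; housing face 65 mm above the origin
- head_top (a point): centre of the flat top of the ratchet wrench's head, on the spindle axis, 222 mm above the bench. Head 40 mm wide, 69 mm long (27 mm beyond the axis away from the handle), 20 mm thick
- handle_grip (a point): point on the centre line of the wrench's round black grip, 175 mm from the spindle axis and 10 mm below the head's top. Grip level, 23.6 mm thick, from 142 to 247 mm from the axis. It swings about the axis at constant height, nothing beneath it for 100 mm
- lever_tab (a point): top of the steel thumb tab on the reversing lever, which pivots on the spindle axis on top of the head. Tab 15 mm from the axis on the side away from the handle, 10 mm across, 6 mm thick radially, its top 17.5 mm above the head's top; moves 6 mm either side of the handle's line. Pushed by its side it needs about 5 N and stays where left; at its stop the force climbs at once
- ratchet_lever (a joint): reversing lever, rad, positive anticlockwise from above: +0.436 (full over) = the wrench unwinds, -0.436 (full over the other way) = it presses; starts over 0.40. Seen from the handle's end looking along it to the head, the tab starts on the left and must go to the right
- ratchet_swing (a joint): angle of the wrench handle about the spindle, rad, positive clockwise from above; 0 = handle straight along the press's -x. Starts 0.45 to 0.70. Free-wheeling needs about 1 N at the grip point; teeth every 0.39 rad, so up to that much lost motion at each reversal
- hub (a joint): turn of the steel hub under the wrench, which drives the screw, rad, 0 at the start, positive clockwise = ram down, 2.5 mm per rad. Does not rise or sink
- ram_face (a point): centre of the underside of the steel ram (38 mm disc). At the start 0.5 to 2.7 mm above the bush, so the hub needs about 1.4 to 1.9 rad to seat it
- bush_top (a point): centre of the top of the brass bush's collar (5 mm thick, 42 mm wide). Starts 2 to 3 mm above its home height of 70 mm above the press's origin. At 175 mm from the axis the handle takes about 2.5 N with the ram free and 4 to 6 N while the bush goes in; once seated the pull climbs 2 to 3 N per 0.2 rad: 9 N is firmly home, over 14 N bruises it (900 N under the ram)
- mug_a: bystander: white mug, 81x110x61 mm, left of the press
- spanner_19: bystander: combination spanner 240 mm long, flat on the bench at the front
- bolt_16: bystander: hexagon bolt 76 mm long, lying on the bench at the front

How it is judged (in metres and radians):
On the way, in this order (a step that is already met when the one before it is completed fails the run):
1. the reversing lever is flipped over to the pressing side (past -0.25 rad) while the hub has not turned (value of joint ratchet_lever below -0.25 rad and value of joint hub between -0.15 and 0.15 rad), for 0.2 s.
2. with the lever over, the handle is swung back anticlockwise, its grip point at least 60 mm from where it started, while the hub stays still (within 0.15 rad) (all of step 1 and value of joint ratchet_swing below 0.4 rad and distance of handle_grip from where it was at the start of the episode above 0.06 m), for 0.1 s.
3. the bush is pressed down on its seat (top of its collar less than 70.4 mm above the press's origin; 70.0 is home) (z of bush_top in the frame of press below 0.0704 m), for 0.2 s.
At the end, for the whole second after the job is handed in: The top of the bush's collar is within 0.4 mm of home (below 70.4 mm above the press's origin), the reversing lever still stands on the pressing side (below -0.25 rad) and the handle is let go and at rest (z of bush_top in the frame of press below 0.0704 m and value of joint ratchet_lever below -0.25 rad and velocity of joint ratchet_swing between -0.1 and 0.1 rad/s); the robot touches nothing.
It fails at once if a bystander (mug, spanner or bolt) is moved by more than 20 mm (distance of any of mug_a, spanner_19, bolt_16 from where it was at the start of the episode above 0.02 m).
It fails at once if the ram is wound back up (hub more than 0.35 rad anticlockwise of its start) (value of joint hub below -0.35 rad).
It fails at once if the bush is bruised: the ram presses on it with more than 900 N (contact force between ram and bush_body above 900 N).
It also fails if it takes over 64 s, if anything falls off the work surface, if the arm or the gripper's body presses on something with over 40 N, if the wrist force passes 120 N, or if a joint passes its speed limit or range.

ROBOT

A 6-joint arm with a two-finger parallel gripper is mounted at the origin on a cart in front of the work surface, level with it; the furniture and walls round the work are solid. World frame = base frame: x ahead of the robot, y to its left, z up, the work surface at z = 0. Lengths are in m, angles in degrees, forces in N, time in s.
With the tool pointing down it reaches from about 0.325 to 0.775 m from the base axis. Payload 5.5 kg.
Tool frame: the origin (TCP) lies at the centre of the arm's flange, where the gripper is bolted on; the fingertips stand 182 mm ahead of it and the grasp point (between the pads) lies 163 mm ahead of it; z points along the fingers, y is the direction in which the jaws open and shut (so a half turn about z gives the same grasp; the last joint's range is limited). The gripper opens to 88 mm and grips with 3 to 60 N. Pads are 20 mm wide; open, the fingers measure 115 mm over their backs; the gripper's body (75 mm by 178 mm) begins 61 mm behind the grasp point.
Start: joints at [-76.645, 5.22, 70.514, -0, 104.267, -3.249], TCP at [0.171, -0.575, 0.405] pointing down, gripper open.
Joint ranges: [-164.24, 164.24], [-49.07, 125.15], [9.68, 141.18], [-86.29, 266.29], [3.28, 154.24], [-151.56, 151.56]. Speed limits (degrees/s): [147.25, 147.25, 172.46, 180, 180, 180].

INTERFACE

Orientations are given as [roll, pitch, yaw] about the fixed x, y, z axes, in that order (R = Rz(yaw) Ry(pitch) Rx(roll)).
In Python, from station import r gives the robot as it stands. The module is installed in compiled form; this text tells all that it offers. Calls block until the motion is done:
- r.reach(position, orientation): joint-space move of the TCP to a pose.
- r.servo_line(position, rotation=None, speed=0.15): straight line of the TCP; rotation=None keeps the orientation; speed is the mean speed in m/s.
- r.move_joints(angles): joint-space move.
- r.let_go() and r.grab(squeeze=None): open the fingers fully, or close them until they stop; squeeze is the grip in N (None keeps the last).
- r.wait(seconds).
- r.inverse_kinematics(position, orientation): joint angles nearest the present ones, or None.
- r.sense(): the state.
- r.snapshot(name): name is "scene" or "top"; returns a dict with "frame" (400x640x3 uint8, red, green, blue), "fx", "fy", "cx", "cy" (pixels), "R" (3x3) and "t" (3): a world point X has camera coordinates R X + t. Camera axes: x right, y down, z forward; pixel columns grow to the right and rows downward; lengths in m; the calibration is good to about 2 mm. A picture is of the moment at which its call begins. There is no depth.
A pose or a line that the arm cannot do raises r.IKError and nothing moves.
- r.hand_in(): hands the job in, once; it reports no verdict.
The state is a dict: "clock": time; "joints": joint angles; "joint_vel": joint speeds; "joint_torque": joint torques, N m; "tcp_pos": TCP position; "orientation": TCP orientation; "contact_force": force on the tool from outside, world axes, zero at the start; "torque": the same for the moment, N m; "opening": finger opening in m.
Only numpy, scipy, OpenCV 4.12 (cv2) and the standard library are available. Lean on these libraries where they do the work, as an engineer would, in place of code of your own. Each camera call takes 0.05 s, during which the arm holds its last target.

## Working session

There is one attempt and no reset: what is moved stays moved. The work goes in short steps, each a Python script; the robot and the scene stay as the last script left them, time stands still between calls to the robot, and variables do not carry over. Pictures are saved under pics/ and viewed, and the job is handed in when it is done.

```bash
mkdir -p pics
python3 - <<'E'
from station import r
import cv2,numpy as np
for n in("scene","top"):
    s=r.snapshot(n);cv2.imwrite(f"pics/{n}0.png",s["frame"][:,:,::-1])
    print(n,s["fx"],s["fy"],s["cx"],s["cy"],np.round(s["R"],4).tolist(),np.round(s["t"],4).tolist(), (-np.array(s["R"]).T@s["t"]).round(3))
q=r.sense();print({k:np.round(v,3) for k,v in q.items()})
E
```

```text
scene 402.82977356736285 402.82977356736285 317.5698362886442 203.9303310577563 [[0.8776, -0.4793, -0.0015], [-0.2855, -0.5203, -0.8048], [0.385, 0.7068, -0.5935]] [-0.4466, 0.3144, 0.707] [ 0.21  -0.55   0.672]
top 437.8358490335276 437.8358490335276 319.3573460946859 199.44632210971653 [[0.0255, -0.9993, -0.0263], [-0.995, -0.0228, -0.0973], [0.0967, 0.0286, -0.9949]] [0.0747, 0.5476, 1.1181] [0.435 0.055 1.168]
{'clock': np.float64(0.1), 'joints': array([-7.66440e+01,  5.25600e+00,  7.05750e+01, -1.00000e-03,
        1.04267e+02, -3.25000e+00]), 'joint_vel': array([ 0.134, -0.154, -0.157, -0.109, -0.001, -0.013]), 'joint_torque': array([ 2.0000e-03, -4.4786e+01, -4.0757e+01,  7.0000e-02,  2.8000e-02,
       -0.0000e+00]), 'tcp_pos': array([ 0.171, -0.575,  0.404]), 'orientation': array([-1.79901e+02, -4.00000e-03,  1.66060e+01]), 'contact_force': array([-0.178,  0.281,  1.183]), 'torque': array([0.073, 0.011, 0.025]), 'opening': np.float64(0.088)}
```

View pics/scene0.png

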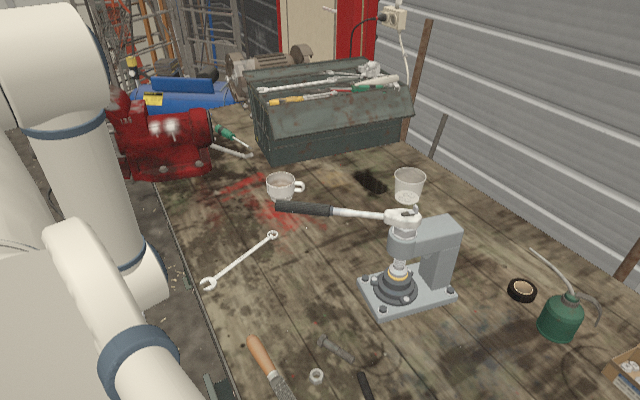

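View pics/top0.png

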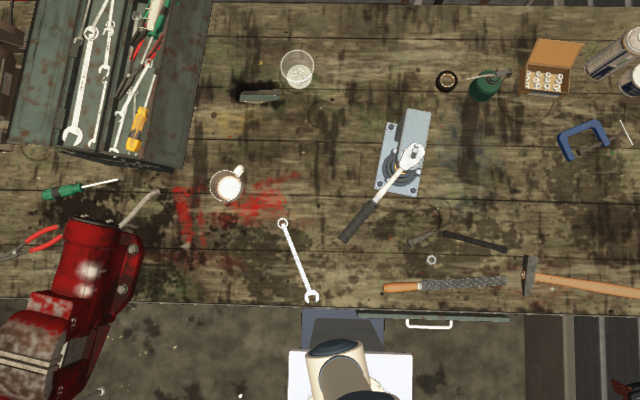

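The press is at about (405,155) in the top view, with the handle running to (343,240). I'll zoom in on both views.

```bash
cat > h.py <<'E'
import cv2,numpy as np
from station import r
def cam(n):
    s=r.snapshot(n);s["R"]=np.array(s["R"]);s["t"]=np.array(s["t"]);return s
def ray(s,u,v,z):
    d=s["R"].T@np.array([(u-s["cx"])/s["fx"],(v-s["cy"])/s["fy"],1]);o=-s["R"].T@s["t"]
    return o+d*(z-o[2])/d[2]
def proj(s,X):
    c=s["R"]@np.array(X)+s["t"];return np.array([s["fx"]*c[0]/c[2]+s["cx"],s["fy"]*c[1]/c[2]+s["cy"]])
def crop(s,x0,y0,x1,y1,k,f):
    cv2.imwrite(f,cv2.resize(s["frame"][y0:y1,x0:x1,::-1],None,fx=k,fy=k,interpolation=cv2.INTER_CUBIC))
E
python3 - <<'E'
from h import *
s=cam("top");crop(s,330,100,450,250,4,"pics/t1.png")
s=cam("scene");crop(s,260,180,480,330,3.6,"pics/s1.png")
E
```

```text
(no output)
```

View pics/t1.png

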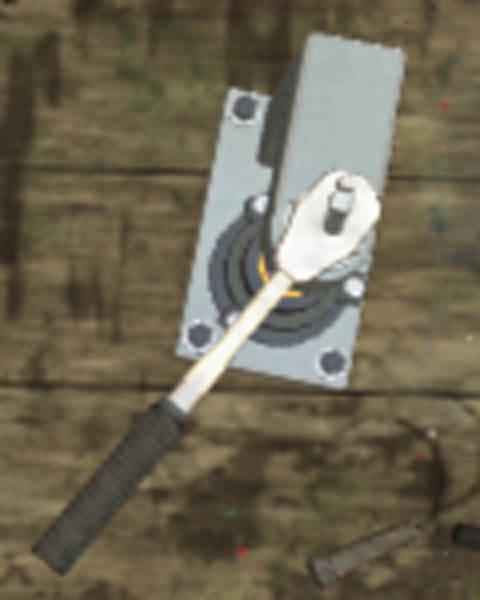

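View pics/s1.png

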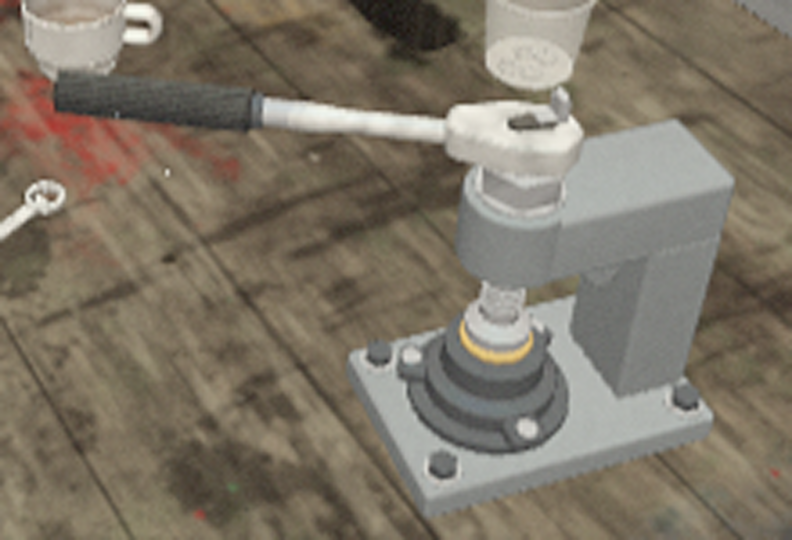

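Run:
```python
from h import *
s=cam("top");S=cam("scene")
f=lambda x,y,z:ray(s,330+x/4,100+y/4,z)
g=lambda x,y,z:ray(S,260+x/3.6,180+y/3.6,z)
e=f(48,562,.212);n=f(173,408,.212);u=(n-e)/np.linalg.norm(n-e)
print("grip",e,n,np.linalg.norm(n-e),np.degrees(np.arctan2(u[1],u[0])))
print("axis est",e+u*.247,n+u*.142)
e2=g(56,92,.212);n2=g(260,108,.212);u2=(n2-e2)/np.linalg.norm(n2-e2);print("scene",e2,n2,np.linalg.norm(n2-e2),np.degrees(np.arctan2(u2[1],u2[0])),n2+u2*.142)
print("tab",f(344,183,.2395),g(563,90,.2395))
for z in(.012,.02):
  print("base",f(177,355,z),f(347,388,z),f(230,88,z),g(425,510,z),g(350,355,z),g(712,415,z))
print("arm top edge",f(405,48,.182),f(308,35,.182))
# refine grip by mask
im=cv2.cvtColor(s["frame"],cv2.COLOR_RGB2GRAY)
x=cam("top");
for k,(P) in {"ax":e+u*.247}.items(): print(proj(s,P),proj(S,P))
```

```text
grip [0.43931377 0.03124075 0.212     ] [ 0.52480374 -0.03524925  0.212     ] 0.10830260646385784 -37.87406654500836
axis est [ 0.6342862  -0.12039946  0.212     ] [ 0.63689315 -0.12242702  0.212     ]
scene [0.43484808 0.03164273 0.212     ] [ 0.52282122 -0.03265276  0.212     ] 0.10896414749810697 -36.16133877547343 [ 0.63746615 -0.11644143  0.212     ]
tab [ 0.64542153 -0.12236804  0.2395    ] [ 0.64448192 -0.12367693  0.2395    ]
base [ 0.57895661 -0.05634565  0.012     ] [ 0.55952262 -0.16843193  0.012     ] [ 0.76048008 -0.08944327  0.012     ] [ 0.55445909 -0.16584671  0.012     ] [ 0.58123284 -0.04987688  0.012     ] [ 0.74125032 -0.19155066  0.012     ]
base [ 0.57795899 -0.05557338  0.02      ] [ 0.55865953 -0.16688373  0.02      ] [ 0.75822585 -0.08844188  0.02      ] [ 0.5502773  -0.17050587  0.02      ] [ 0.57672647 -0.05594193  0.02      ] [ 0.73480408 -0.19589822  0.02      ]
arm top edge [ 0.73782636 -0.16779878  0.182     ] [ 0.74450729 -0.11245613  0.182     ]
[412.66837968 153.43655623] [408.72339472 217.67970534]
```

Estimates so far: axis about (0.634, -0.119), handle direction about 142.7°, and tab on the +y side. I'll push the tab with closed fingers and watch the force.

```bash
cat >> h.py <<'E'
A=np.array([.633,-.119]); P0=142.5
def uv(phi):
    a=np.radians(phi);return np.array([np.cos(a),np.sin(a)])
def cwt(phi): # clockwise tangent at direction phi
    return uv(phi-90)
E
python3 - <<'E'
from h import *
d=uv(P0+180); t=cwt(P0+180)
def pos(tan,z,rad=.016): # tan: distance along ccw side
    p=A+d*rad-t*tan; return [p[0],p[1],z]
o=[180,0,P0]
r.grab(5)
r.reach(pos(.042,.48),o); r.servo_line(pos(.042,.4095))
r.wait(.2); q=r.sense(); b=np.array(q["contact_force"]);print(q["clock"],b.round(2),np.round(q["tcp_pos"],4),q["opening"],np.round(q["joints"],1))
x=.042;n=0
while x>.006:
    x-=.002; r.servo_line(pos(x,.4095),speed=.03)
    q=r.sense();F=np.array(q["contact_force"])-b
    print(round(x,3),(F[:2]@-t).round(2),F.round(1),round(q["clock"],2))
    if F[:2]@-t>9: break
s=cam("top");crop(s,330,100,450,250,4,"pics/t2.png")
s=cam("scene");crop(s,260,150,480,300,3.6,"pics/s2.png")
E
```

```text
4.9833 [ 0.01 -0.49  0.43] [ 0.6712 -0.0955  0.4114] 0.0005457071272991665 [-11.   17.8  55.6  -0.  106.4 -63.5]
0.04 0.71 [0.5 0.5 0.1] 5.23
0.038 -0.29 [-0.7  0.2 -0.3] 5.48
0.036 0.26 [0.3 0.1 0.5] 5.73
0.034 0.96 [ 0.4  0.9 -0.8] 5.98
0.032 -0.13 [-0.5  0.2 -0.4] 6.23
0.03 -0.09 [-0.3  0.1 -0.8] 6.48
0.028 -0.41 [ 0.1 -0.6 -1.1] 6.73
0.026 -0.57 [ 0.1 -0.8 -1.3] 6.98
0.024 0.66 [0.3 0.6 0.4] 7.23
0.022 0.24 [ 1.  -0.5  0.4] 7.48
0.02 0.47 [ 0.   0.6 -0.2] 7.73
0.018 2.97 [ 2.5  1.8 -0.3] 7.98
0.016 5.9 [ 5.6  3.2 -0.9] 8.23
0.014 5.99 [ 6.2  2.8 -1.5] 8.48
0.012 5.89 [ 7.   2.  -1.3] 8.73
0.01 7.53 [ 8.2  3.2 -1.4] 8.98
0.008 7.5 [ 8.7  2.8 -0.3] 9.23
0.006 5.05 [6.4 1.5 0. ] 9.48
```

View pics/s2.png

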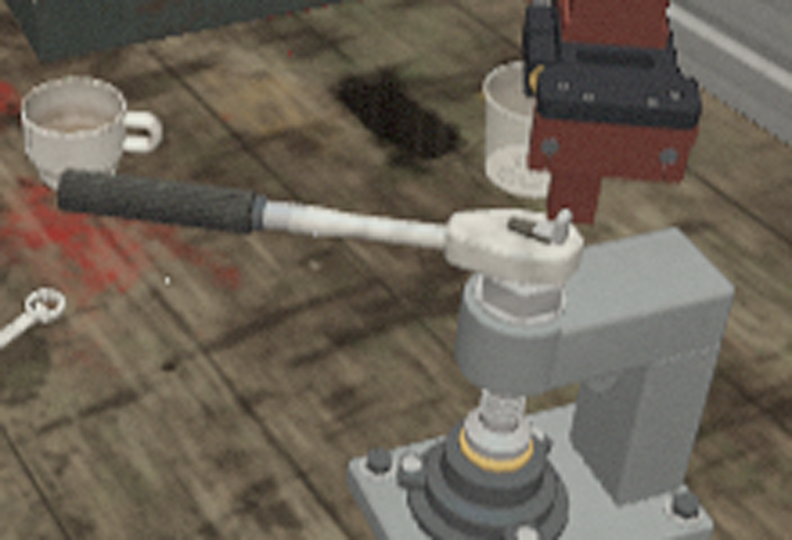

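The finger is pushing the tab, which has moved to the right. The force hasn't climbed at the stop yet, so I'll continue.

Run:
```python
from h import *
d=uv(P0+180); t=cwt(P0+180)
def pos(tan,z,rad=.016):
    p=A+d*rad-t*tan; return [p[0],p[1],z]
b=np.array([.2,-.3,.2])
x=.006
while x>-.006:
    x-=.001; r.servo_line(pos(x,.4095),speed=.02)
    q=r.sense();F=np.array(q["contact_force"])-b
    p=(np.array(q["tcp_pos"][:2])-A)@-t
    print(round(x,3),p.round(4),(F[:2]@-t).round(2),F.round(1),round(q["clock"],2))
    if F[:2]@-t>9.5: break
r.servo_line(pos(x+.025,.4095),speed=.1)
r.servo_line(pos(x+.03,.48),speed=.2)
j=r.sense()["joints"]; 
s=cam("top");crop(s,330,100,450,250,4,"pics/t3.png")
s=cam("scene");crop(s,260,150,480,300,3.6,"pics/s3.png")
```

```text
0.005 0.0056 5.72 [ 7.3  1.6 -0.1] 9.83
0.004 0.0047 5.68 [6.  2.5 0.3] 10.08
0.003 0.0038 4.59 [4.3 2.5 0.1] 10.33
0.002 0.0028 6.07 [6.1 2.9 1. ] 10.58
0.001 0.0023 8.9 [7.4 5.5 1. ] 10.83
0.0 0.0019 10.19 [8.9 6.  0.3] 11.08
```

View pics/s3.png

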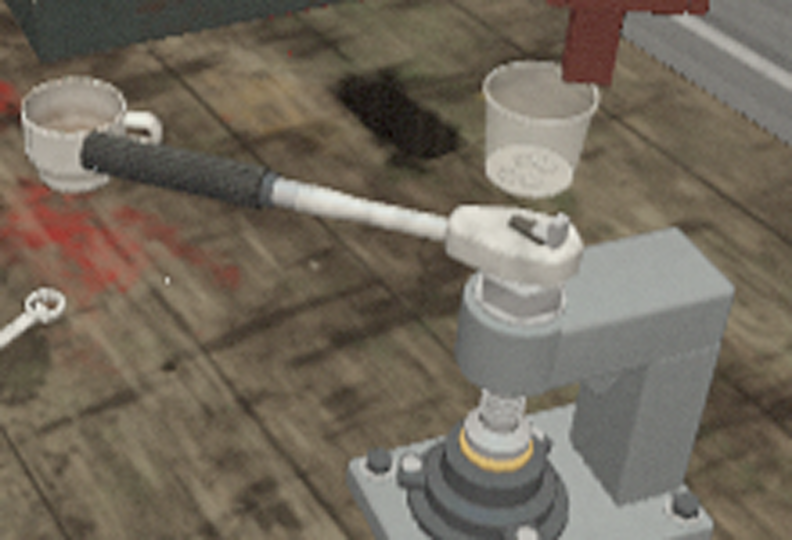

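View pics/t3.png

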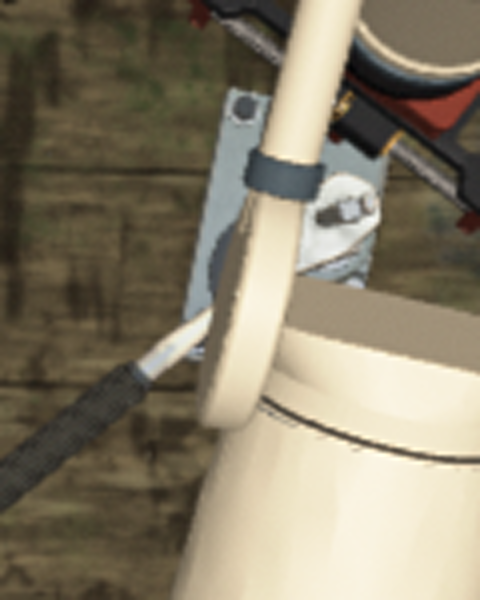

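The lever now lies about 30° clockwise of the handle line, so it has flipped. The handle also swung somewhat clockwise while free-wheeling. I'll measure both angles.

Run:
```python
from h import *
s=cam("top");S=cam("scene")
crop(s,280,100,450,250,4,"pics/t4.png")
g=lambda x,y,z:ray(S,260+x/3.6,150+y/3.6,z)
e=g(86,152,.212);n=g(272,190,.212);u=n-e;print("handle",e,n,np.linalg.norm(u),np.degrees(np.arctan2(*(-u[:2])[::-1])), n+u/np.linalg.norm(u)*.142)
w=g(445,229,.212);print(np.degrees(np.arctan2(*(e-w)[:2][::-1])))
f=lambda x,y,z:ray(s,330+x/4,100+y/4,z)
tb=f(350,208,.2395); tb2=g(563,216,.2395);print("tab",tb,tb2)
for T in (tb,tb2):
  v=T[:2]-A;print(np.degrees(np.arctan2(v[1],v[0])),np.linalg.norm(v))
```

```text
handle [0.46764457 0.06469931 0.212     ] [ 0.54009261 -0.01586249  0.212     ] 0.10834631035147065 131.9645799651435 [ 0.63504391 -0.12144778  0.212     ]
131.10220596521043
tab [ 0.63187634 -0.12561706  0.2395    ] [ 0.63478206 -0.13531608  0.2395    ]
-99.63762928569523 0.006711790631511261
-83.76679003298146 0.016413114518839526
```

View pics/t4.png

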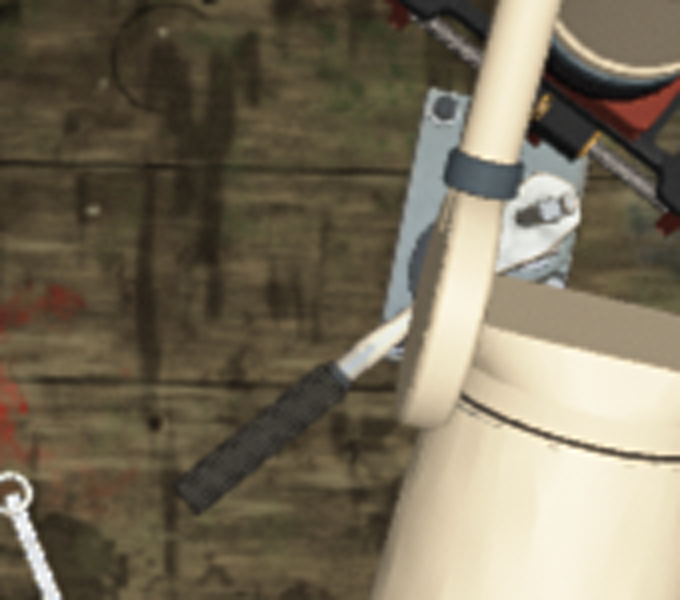

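```bash
cat >> h.py <<'E'
def gp(phi,z=.375,rad=.175):
    p=A+uv(phi)*rad; return [p[0],p[1],z]
def go(phi,b,speed=.12,show=True):
    r.servo_line(gp(phi),[180,0,phi if phi<=180 else phi-360],speed)
    q=r.sense();F=np.array(q["contact_force"])-b
    c=np.array(q["tcp_pos"][:2])-A
    T=q["torque"]
    f=-F[:2]@cwt(phi)
    if show: print("phi",phi,"act",np.degrees(np.arctan2(c[1],c[0])).round(1),"resist(cw push)",f.round(2),"rad",(F[:2]@uv(phi)).round(2),"z",F[2].round(1),"t",round(q["clock"],2))
    return f
E
python3 - <<'E'
from h import *
for p in (120,131.5,160,190,206,90,70): print(p,np.round(r.inverse_kinematics(gp(p),[180,0,p]),0) if r.inverse_kinematics(gp(p),[180,0,p]) is not None else None)
r.let_go()
r.reach(gp(131.5,.47),[180,0,131.5]); r.servo_line(gp(131.5,.375),speed=.2)
r.wait(.1);b=np.mean([r.sense()["contact_force"] for _ in range(1)],axis=0);print(b.round(2),r.sense()["clock"],r.sense()["opening"])
s=cam("scene");crop(s,260,130,480,280,3.6,"pics/s5.png")
E
```

```text
120 [ -0.  -3.  82.   0. 101. -30.]
131.5 [ -2.  -8.  86.   0. 101. -44.]
160 [-11. -15.  92.   0. 102. -81.]
190 [ -22.  -13.   91.    0.  102. -122.]
206 [ -26.   -8.   87.    0.  101. -142.]
90 [  2.  11.  68.  -0. 102.   2.]
70 [  1.  20.  57.  -0. 103.  21.]
[-0.04  1.1  -1.04] 15.0583 0.08802651664994024
```

View pics/s5.png

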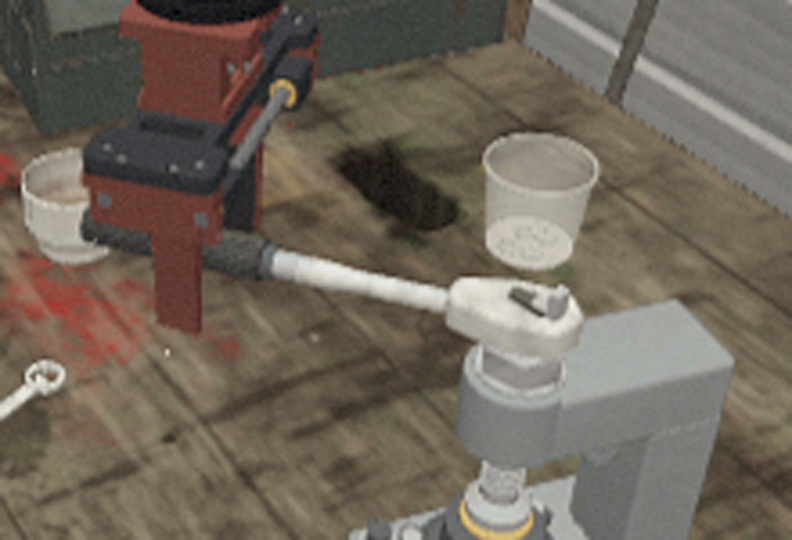

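The fingers straddle the grip. Next I swing it back anticlockwise.

Run:
```python
from h import *
b=np.array([0,0,0.])
for p in [140,150,160,170,180,190,200,207]: 
    f=go(p,b)
    if abs(f)>6: print("stop");break
s=cam("scene");crop(s,220,150,460,330,3.3,"pics/s6.png")
```

```text
phi 140 act 140.0 resist(cw push) 0.66 rad 0.86 z 0.3 t 15.47
phi 150 act 149.9 resist(cw push) -0.63 rad 0.3 z -0.3 t 15.88
phi 160 act 159.8 resist(cw push) 1.11 rad -0.49 z 0.7 t 16.29
phi 170 act 169.8 resist(cw push) 0.06 rad 0.15 z 0.5 t 16.7
phi 180 act 179.8 resist(cw push) -0.74 rad 0.6 z 0.4 t 17.11
phi 190 act -170.2 resist(cw push) -0.18 rad -0.45 z 0.2 t 17.52
phi 200 act -160.2 resist(cw push) -0.48 rad 0.48 z 0.6 t 17.93
phi 207 act -153.2 resist(cw push) -0.5 rad 0.54 z 0.0 t 18.25
```

View pics/s6.png

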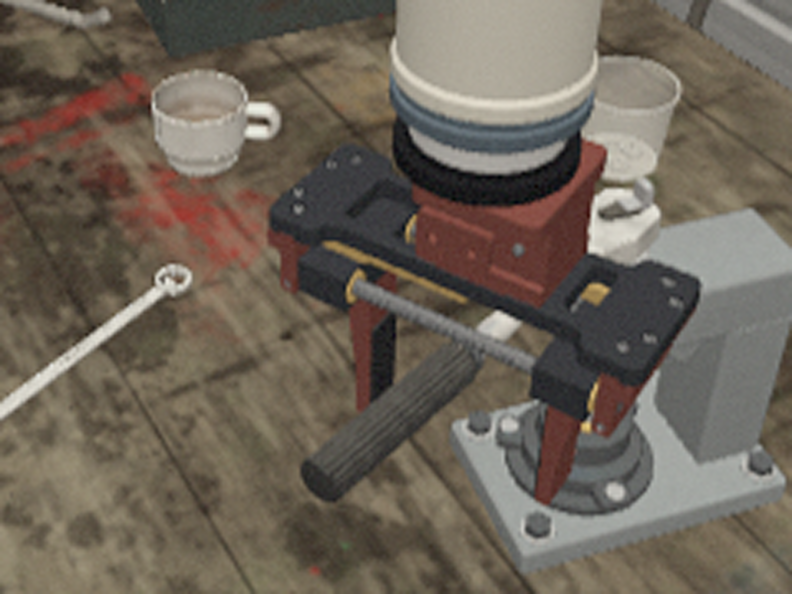

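The handle swung back to about 198° with under 1.2 N resistance, so it free-wheels. Now the clockwise stroke.

```bash
cat >> h.py <<'E'
def meas(phi,b=0,n=3):
    fs=[];fr=[]
    for _ in range(n):
        r.wait(.04);F=np.array(r.sense()["contact_force"]);fs.append(-F[:2]@cwt(phi));fr.append(F[:2]@uv(phi))
    return np.mean(fs),np.mean(fr)
E
python3 - <<'E'
from h import *
p=195; hist=[]
go(195,0,.15,False)
while p>72:
    p-=6 
    go(p,0,.1,False); f,fr=meas(p); hist.append(f)
    q=r.sense();print(p,round(f,2),round(fr,2),round(q["clock"],2))
    if f>7: break
s=cam("scene");crop(s,220,150,460,330,3.3,"pics/s7.png")
E
```

```text
189 -0.09 -0.0 19.15
183 3.11 0.85 19.61
177 3.76 1.41 20.07
171 3.55 1.05 20.52
165 3.7 1.09 20.98
159 3.37 0.7 21.44
153 3.02 0.12 21.9
147 3.02 -0.71 22.36
141 2.96 -1.75 22.82
135 3.2 -2.59 23.27
129 3.9 -4.27 23.73
123 4.24 -4.08 24.19
117 4.28 -3.48 24.65
111 4.31 -3.37 25.11
105 4.51 -3.09 25.57
99 4.16 -3.33 26.02
93 4.58 -3.13 26.48
87 4.18 -2.65 26.94
81 4.52 -3.11 27.4
75 4.36 -2.31 27.86
69 5.0 -2.72 28.32
```

View pics/s7.png

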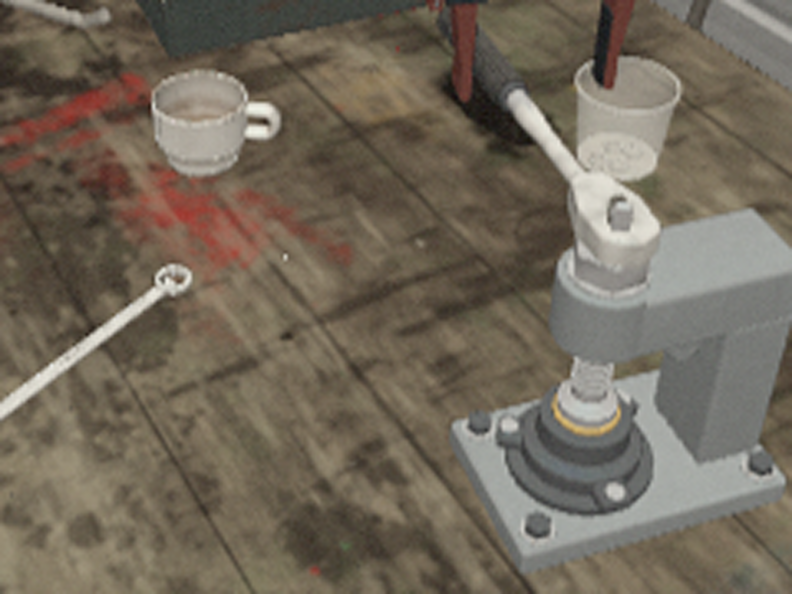

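Force rose from about 3 N (ram free) to 4.3 N at about 132° (bush going in), and it is starting to rise again at 69°. I'll continue in finer steps.

Run:
```python
from h import *
p=69
while p>44:
    p-=3
    try: go(p,0,.06,False)
    except r.IKError as e: print("IK",p,e);break
    f,fr=meas(p,n=4)
    q=r.sense();print(p,round(f,2),round(fr,2),round(q["clock"],2),np.round(q["joints"],0))
    if f>8.3: break
```

```text
66 5.44 -3.41 28.83 [  1.  22.  54.   0. 104.  24.]
63 6.05 -3.73 29.3 [  0.  23.  53.   0. 104.  27.]
60 6.09 -4.46 29.77 [ -0.  25.  51.   0. 105.  30.]
57 7.11 -5.28 30.23 [ -0.  26.  49.   0. 105.  32.]
54 7.33 -5.97 30.7 [ -1.  27.  47.   0. 105.  35.]
51 8.03 -6.39 31.17 [ -1.  29.  46.   0. 106.  37.]
48 8.67 -6.79 31.63 [ -2.  30.  44.   0. 106.  40.]
```

Resolved along the handle, that's about 9.8 N, climbing about 2.4 N per 0.2 rad, so it is firmly home. I'll back off, lift and check.

Run:
```python
from h import *
go(53,0,.06); go(58.5,0,.06); print(meas(58.5))
r.servo_line(gp(58.5,.47),speed=.15)
r.reach([.45,-.35,.5],[180,0,0])
s=cam("scene");crop(s,300,150,480,330,3.3,"pics/s8.png")
s=cam("top");crop(s,330,80,480,220,4,"pics/t8.png")
print(r.sense()["clock"],np.round(r.sense()["contact_force"],1))
```

```text
phi 53 act 53.6 resist(cw push) 5.51 rad -3.66 z -0.4 t 32.04
phi 58.5 act 58.7 resist(cw push) 3.06 rad 0.74 z 0.6 t 32.48
(np.float64(2.4018063100618545), np.float64(0.6110720186320091))
35.2 [-0.2  0.6  0.1]
```

View pics/s8.png

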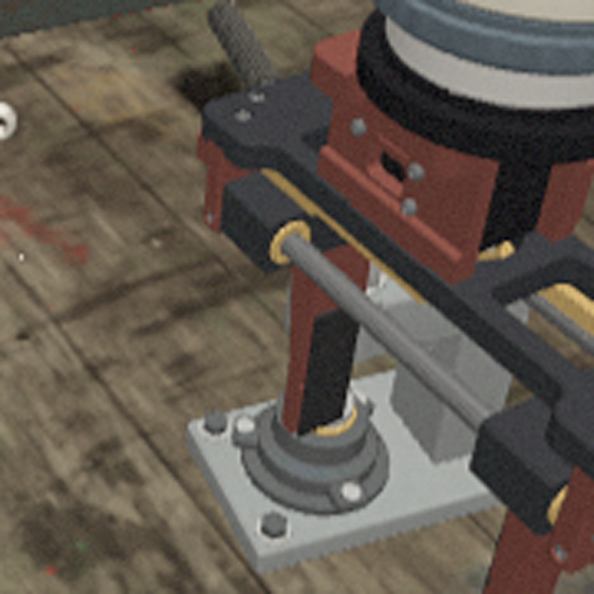

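View pics/t8.png

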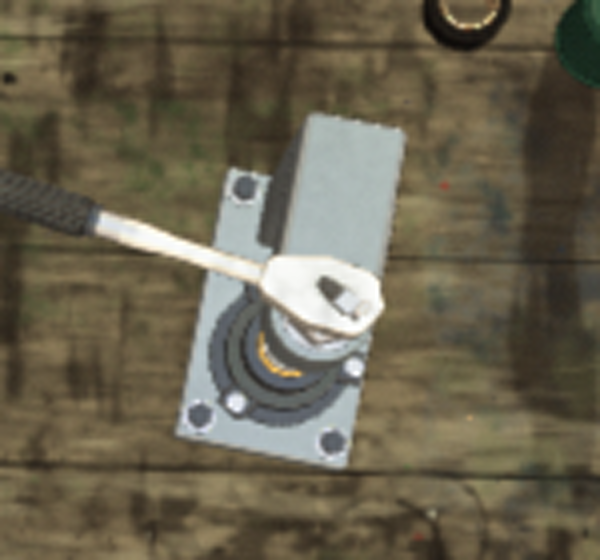

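The handle relaxed a few degrees on release, and the arm blocks the scene view. I'll move it clear and check the collar and whether the handle is at rest.

Run:
```python
from h import *
r.reach([.171,-.575,.405],[180,0,16.6])
s=cam("scene");crop(s,340,170,480,330,3.7,"pics/s9.png");cv2.imwrite("pics/s9f.png",s["frame"][:,:,::-1])
# collar zoom
print(r.sense()["clock"])
a=cv2.imread("pics/scene0.png")[255:315,360:440]; c=s["frame"][255:315,360:440,::-1]
cv2.imwrite("pics/cmp.png",cv2.resize(np.hstack([a,c]),None,fx=5,fy=5,interpolation=cv2.INTER_CUBIC))
r.wait(.5); T=cam("top"); old=cv2.imread("pics/top0.png");cv2.imwrite("pics/t9.png",T["frame"][:,:,::-1])
S2=cam("scene");print("diff",np.abs(S2["frame"].astype(int)-s["frame"]).max())
```

```text
36.6333
diff 141
```

View pics/cmp.png

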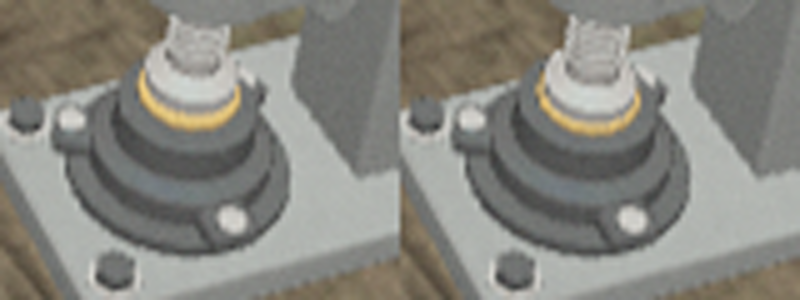

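View pics/t9.png

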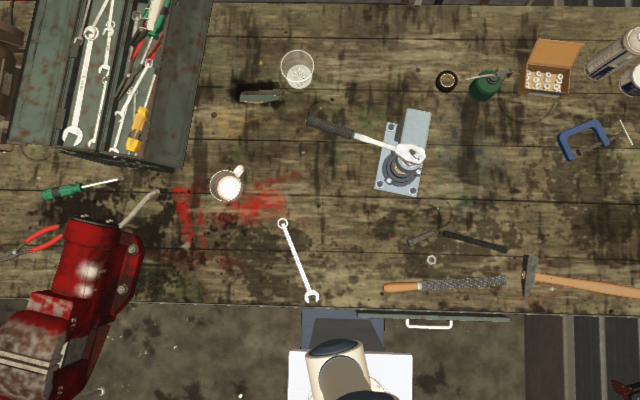

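The brass rim dropped about 1 px, which fits 2–3 mm. The bystanders haven't moved. Next I check that the handle is still, then hand in.

Run:
```python
from h import *
s=cam("scene");r.wait(.5);S=cam("scene")
d=np.abs(cv2.GaussianBlur(s["frame"],(7,7),0).astype(int)-cv2.GaussianBlur(S["frame"],(7,7),0)).max(2)
print(d[150:330,250:480].max(),np.abs(s["frame"].astype(int)-S["frame"]).max(), np.argwhere(d>15)[:4])
def m(f):
    h=cv2.cvtColor(f,cv2.COLOR_RGB2HSV)[255:315,360:440];k=(h[...,1]>110)&(h[...,2]>140)&(h[...,0]<30);y,x=np.nonzero(k);k2=(abs(x-38)<4);return k.sum(),y[k2].mean(),y.mean()
print(m(cv2.imread("pics/scene0.png")[:,:,::-1].copy()),m(S["frame"]))
q=r.sense();print(q["clock"],np.round(q["contact_force"],1))
```

```text
4 37 []
(np.int64(38), np.float64(24.25), np.float64(21.973684210526315)) (np.int64(20), np.float64(25.666666666666668), np.float64(23.35))
37.8333 [0.3 0.3 1. ]
```

```bash
python3 -c "
from station import r
r.hand_in()"
```

```text
the job is handed in; nothing more can be done
```

I flipped the reversing lever to the pressing side and seated the bush with one long clockwise stroke. The job was handed in at about 38 s; it gives no verdict.

- **Lever:** I pushed the tab with closed fingers until the force climbed to about 10 N at its stop. The camera then showed it right of the handle line. The push also turned the handle about 11° clockwise.
- **Swing back:** With the open fingers straddling the grip, I swung the handle anticlockwise to about 198°. Resistance stayed at about 1 N, so it was free-wheeling; I did not measure the hub itself.
- **Pressing stroke:** The pull was about 3 N with the ram free and 4.3 N while the bush went in. Past the seat it climbed steadily by about 2.4 N per 0.2 rad. I stopped at 8.7 N as read, about 9.8 N resolved along the handle, below the 14 N bruising limit.

**Last checks:**
- The brass rim is about 1.4 px lower in the picture, about 3 mm, which fits the 2–3 mm of travel. The picture can't show 0.4 mm, so "fully home" rests mainly on the force.
- The press, handle and lever were still between two pictures 0.5 s apart.
- The mug, spanner and bolt look unmoved.
- The arm is well clear of everything.

**Disagreement:** When I backed off, the handle still pushed about 2.4 N and came to rest roughly 10° further back than I had reckoned. This was probably elastic springback plus an error in my reckoned offset between the gripper and the handle.

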